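Press a filter cassette shut in a ratchet clamp

TASK

Squeeze and release the ratchet clamp's two black grips, as often as needed, until the clamp by itself holds the filter cassette's blue cap firmly pressed home, without over-tightening it; let go of the grips for a moment so that the clamp alone holds it. Then press the orange release tab until the jaw has sprung all the way back, leaving the closed cassette standing in its nest. Do not touch the cassette or the jaw's rubber pad, and leave the other things on the bench alone.

Things in the scene. Friction and masses are not known exactly. Their poses are not given: they have to be found in the camera images.
- press: Ratchet clamp fixed to the bench: grey base plate 92 x 345 x 12 mm, blue housing 64 mm high, bar, nest and anvil. Origin on the bench under the grips; local +y is the way the jaw walks towards the cassette, z up. Base plate y -154 to +190 mm, housing y -43 to +39 mm and 52 mm wide. Let go, the jaw drops back 0 to 5 mm to the last tooth (0 to 2.8 N less) and is held.
- grips (a point): Midway between the two upright black squeeze grips, 107 mm above the bench; axes as the clamp's. Each grip is 26 mm wide (x), 10 mm thick (y), from 73 to 125 mm above the bench. At rest their outer faces are 56 mm apart, fully squeezed 38 mm. Squeeze them together along y. They are geared together and close evenly about this point, so a hand that is off centre loads one grip more.
- squeeze (a joint): How far each grip is squeezed in, m: 0 at rest (return spring), 0.009 fully; both move equally. Each mm drives the toothed bar 2.5 mm, from 1 to 2 mm of squeeze on and once it meets the next tooth (5 mm apart): a full squeeze walks the jaw 10 to 20 mm. Mean force on the two grips = 1.25 x (pad's force on the cap + 1.1 to 2 N jaw spring + up to 1 N at a click) + 2.5 to 3 N grip spring.
- pad: Black rubber pad, 30 mm in diameter, on a spring plunger in front of the blue jaw, 36 mm above the bench; the face is 95 mm along +y from this body's origin, which is the clamp's origin when the jaw is fully back. The plunger yields only above 2.3 N, then 1 mm per 0.55 N. The cap is firmly held from 3.5 N up; over 9 N, even for a moment, overloads the cassette. 7 to 8 N while squeezing is right.
- cassette: Loose filter cassette: white square base 40 x 18 x 40 mm standing upright in the clamp's nest, whose floor is 16 mm above the bench, with a round blue cap towards the jaw. Origin: centre of the underside of the base; +y points the way the jaw walks. The base starts 1 to 3 mm short of the anvil behind it and gets pushed against it.
- cap (a joint): How far the blue cap (35 mm in diameter) is pushed into the cassette, m: 0 at the start, its face 27 mm in front of the cassette's origin. It slides in against 1.6 N of friction and stays where left. It is home when it bears on the filter stack inside, after 5 to 10 mm: the stack's thickness differs each time and cannot be seen, so this must be felt.
- tab_top (a point): Centre of the top of the orange release tab (26 x 24 mm, 86 mm above the bench at rest, 85 mm behind the grips along -y). It moves straight down.
- release_tab (a joint): How far the tab is down, m: 0 up, 0.006 fully down; it springs up again. From about 0.003 down it frees the ratchet and a spring drives the jaw fully back within 2 s, so hold it down (with the grips left open: squeezed, they hold the bar). It takes only 1 to 4 N. While the jaw walks it clicks down and up by some 2 mm by itself.
- dropper_bottle: Bystander: amber dropper bottle, 33 mm in diameter, 79 mm high; origin at the centre of its underside.
- masking_tape: Bystander: roll of masking tape lying flat, 98 mm in diameter, 25 mm high; origin at the centre of its underside.

How it is judged:
On the way, in this order (a step that is already met when the one before it is completed fails the run):
1. the grips are squeezed (value of joint squeeze above 0.003 m), for 0.05 s.
2. with the grips let go, the clamp by itself presses the cap home with more than 3.5 N (contact force between pad and cassette above 3.5 N and contact force between the fingers and press below 0.3 N and value of joint squeeze below 0.002 m and value of joint cap above 0.0045 m), for 0.3 s.
At the end, for the whole second after the job is handed in: Jaw within 5 mm of its rear stop and clear of the cassette, tab up, grips open; cassette upright (0.1 rad) and at rest in its nest (origin at least 152 mm along the clamp's y, under 3 mm off the nest floor), its cap still pushed in by more than 4.5 mm (y of pad in the frame of press below 0.005 m and value of joint release_tab below 0.003 m and value of joint squeeze below 0.002 m and value of joint cap above 0.0045 m and contact force between pad and cassette below 0.1 N and y of cassette in the frame of press above 0.152 m and z of cassette in the frame of press below 0.019 m and angle between cassette's own z axis and vertical below 0.1 rad and linear speed of cassette below 0.02 m/s); the robot touches nothing.
It fails at once if the pad presses the cassette with more than 9 N (contact force between pad and cassette above 9 N).
It fails at once if the robot pushes the cassette (contact force between any of the fingers, the arm and cassette above 1 N).
It fails at once if the robot pushes the jaw's pad (contact force between any of the fingers, the arm and pad above 1 N).
It fails at once if a bystander is moved by more than 20 mm (distance of any of dropper_bottle, masking_tape from where it was at the start of the episode above 0.02 m).
It also fails if it takes over 61 s, if anything falls off the work surface, if the arm or the gripper's body presses on something with over 40 N, if the wrist force passes 120 N, or if a joint passes its speed limit or range.

ROBOT

A 6-joint arm with a two-finger parallel gripper is mounted at the origin on a cart in front of the work surface, level with it; the furniture and walls round the work are solid. World frame = base frame: x ahead of the robot, y to its left, z up, the work surface at z = 0. Lengths are in m, angles in rad, forces in N, time in s.
With the tool pointing down it reaches from about 0.35 to 1 m from the base axis. Payload 7.1 kg.
Tool frame: the origin (TCP) lies at the very end of the fingers, on their centre line; the grasp point (between the pads) lies 19 mm behind it; z points along the fingers, y is the direction in which the jaws open and shut (so a half turn about z gives the same grasp; the last joint's range is limited). The gripper opens to 85 mm and grips with 20 to 120 N. Pads are 22 mm wide; open, the fingers measure 114 mm over their backs; the gripper's body (76 mm by 85 mm) begins 54 mm behind the grasp point. The pads swing forward as they close: fully open they stand 13 mm farther back than shut.
Start: joints at [1.26, 0.423, 1.63, -0, 1.089, -0.019], TCP at [0.18, 0.599, 0.231] pointing down, gripper open.
Joint ranges: [-3, 3], [-0.9, 2.11], [0.09, 2.58], [-1.31, 4.45], [0.11, 2.69], [-2.54, 2.54]. Speed limits (rad/s): [2.39, 2.39, 3.01, 3.14, 3.14, 3.14].

INTERFACE

Orientations are given as a unit quaternion [x, y, z, w].
In Python, from cell import robot gives the robot as it stands. The module is installed in compiled form; this text tells all that it offers.
- The arm moves only by the shell command python3 -m crank 'ROWS' [FORCE]. ROWS is JSON, a list of rows, each an object of numbers: "claw": the opening, from -1 (shut) to 1 (fully open); "x", "y", "z": the shift along the tool's x, y, z scaled (see below); "spin": the turn about the tool's z scaled (see below). A call has 1 to 20 rows; each row is the pose to reach, as a shift and turn from the pose commanded when the call began, along the tool's axes at that moment; what a row does not reach only later rows make up. The controller multiplies each number of a shift by 150 mm and each number of a turn by 90 degrees. A row lasts 1/8 s, in which the tool goes at most 62.5 mm and 10.7 degrees, less where a joint would pass 70% of its speed; a pose out of reach is approached as far as the arm can. A call with a number of a shift or a turn outside -1 to 1 is refused whole. A call with a gripper value outside its range is refused whole. The fingers move at their own pace and stop on an object; FORCE is the grip in N (left out, the last holds). Time passes only in rows, so rows that repeat a pose let the fingers close. It gives the time, the measured TCP pose, the force and the opening at its end, in the units of the state.
- robot.observe(): the state, without advancing time (a new reading comes with each control period).
- robot.capture(name): name is "scene" or "top"; returns the picture (480x640x3 uint8, red, green, blue); there is no depth.
- robot.camera_params(name): a dict with "vfov" (degrees; the focal length in pixels is half the picture's height over the tangent of half this angle, whatever the lens; pixels are square), "cx", "cy" (the principal point, pixels), "rvec" (rotation vector, rad) and "tvec" (3), from world to camera coordinates, as OpenCV has them. Camera axes: x right, y down, z forward; pixel columns grow to the right and rows downward; lengths in m; the calibration is good to about 2 mm. A picture is of the moment at which its call begins. camera_params takes no time and is no camera call.
- robot.job_done(): hands the job in, once; it reports no verdict.
Trained networks look in the newest picture that a camera, given by its name, has taken for a name from the list of things; names that differ only in an ending like _2 or _b are one class to them, and where a whole thing is asked for, a point or a joint stands for the part that bears it (a point fixed in the world has none). Each returns a list of dicts, best first, with "score" (0 to 1); they miss things now and then, are a little off and sometimes report something else, mostly with a low value. They report only what shows in the picture. A call takes as long as a camera call.
- robot.spot_in(camera, query): "pixel" ([row, column] in pixels, amid what is visible of it).
The state is a dict: "time_s": time; "qpos": joint angles; "qvel": joint speeds; "joint_torque": joint torques, N m; "tool_pos": TCP position; "eef_rot": TCP orientation; "ft_force": force on the tool from outside, world axes, zero at the start; "wrist_torque": the same for the moment, N m; "finger_gap": opening from 0.0 (shut) to 1.0 (fully open).
Only numpy, scipy, OpenCV 4.12 (cv2) and the standard library are available. Lean on these libraries where they do the work, as an engineer would, in place of code of your own. Each camera call takes 0.05 s, during which the arm holds its last target.

## Working session

There is one attempt and no reset: what is moved stays moved. The work goes in short steps, Python scripts to look and compute and a shell command to move; the robot and the scene stay as the last step left them, time stands still between calls to the robot, and variables do not carry over. Pictures are saved under pics/ and viewed, and the job is handed in when it is done.

```bash
mkdir -p pics; cat > h.py <<'E'
import numpy as np, cv2
from cell import robot
def P(c):
    p=robot.camera_params(c); f=240/np.tan(np.radians(p['vfov'])/2)
    K=np.array([[f,0,p['cx']],[0,f,p['cy']],[0,0,1]]); R=cv2.Rodrigues(np.array(p['rvec'],float))[0]
    return K,R,np.array(p['tvec'],float)
def ray(c,rc,z):
    K,R,t=P(c); d=R.T@np.linalg.inv(K)@[rc[1],rc[0],1]; o=-R.T@t
    return o+d*(z-o[2])/d[2]
def proj(c,X):
    K,R,t=P(c); q=K@(R@np.array(X)+t); return q[1]/q[2],q[0]/q[2]
def snap(c,n):
    im=robot.capture(c); cv2.imwrite(f'pics/{n}.png',im[:,:,::-1]); return im
E
python3 - <<'E'
from h import *
print(robot.observe())
for c in('scene','top'):
    snap(c,c+'0'); print(c,robot.camera_params(c))
    for q in('grips','tab_top','cassette','pad','press','dropper_bottle','masking_tape'):
        print(q,[(np.round(d['pixel']),round(d['score'],2)) for d in robot.spot_in(c,q)[:2]])
E
```

```text
{'time_s': 0.0, 'qpos': array([ 1.25997748e+00,  4.23863005e-01,  1.63068200e+00,  6.58960109e-06,
        1.08861282e+00, -1.89801464e-02]), 'qvel': array([-0.00053256, -0.0009813 ,  0.00030945,  0.00030279, -0.00040645,
       -0.00051044]), 'joint_torque': array([ 1.94835855e-03, -5.57405877e+01, -2.81736928e+01, -3.53595647e-05,
        7.80065224e-03,  4.85354690e-06]), 'tool_pos': array([0.17961546, 0.59806321, 0.230535  ]), 'eef_rot': array([ 1.45403541e-01,  9.89372123e-01, -7.71490513e-04, -1.31342253e-04]), 'ft_force': array([ 0.97920288, -1.02372507,  0.3445899 ]), 'wrist_torque': array([-0.01495737,  0.0176325 ,  0.00818382]), 'finger_gap': 0.9972237654313177}
scene {'vfov': 46.46319971124076, 'cx': 315.7319443076834, 'cy': 241.38191575531278, 'rvec': array([ 2.05678579, -0.9358232 ,  0.48422961]), 'tvec': array([-0.39921036,  0.29318698,  0.96711576])}
grips [(array([254., 271.]), 0.96)]
tab_top [(array([253., 293.]), 0.77)]
cassette [(array([227., 224.]), 0.79)]
pad [(array([232., 238.]), 0.55)]
press [(array([252., 268.]), 0.64)]
dropper_bottle [(array([310., 454.]), 0.73)]
masking_tape [(array([366., 437.]), 0.75)]
top {'vfov': 48.37821412801922, 'cx': 316.6928787938353, 'cy': 231.4762122378406, 'rvec': array([ 2.1805464 , -2.11593345,  0.15546338]), 'tvec': array([-0.07475623,  0.53330276,  1.2500691 ])}
grips [(array([244., 270.]), 0.9)]
tab_top [(array([240., 212.]), 0.44)]
cassette []
pad [(array([244., 269.]), 0.63)]
press [(array([245., 268.]), 0.58)]
dropper_bottle [(array([206., 443.]), 0.64)]
masking_tape [(array([267., 479.]), 0.65)]
```

View pics/scene0.png

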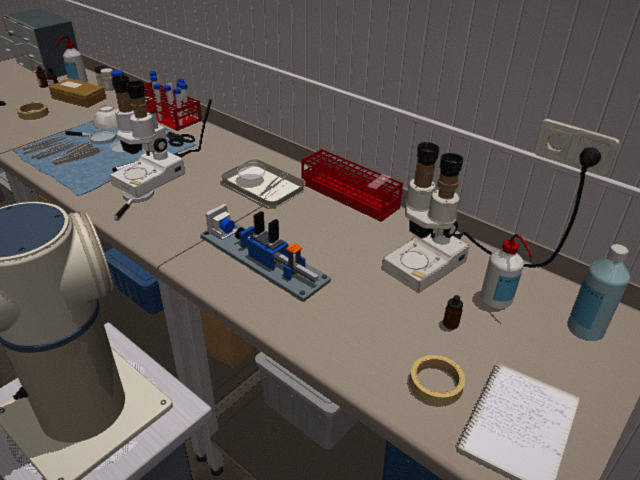

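View pics/top0.png

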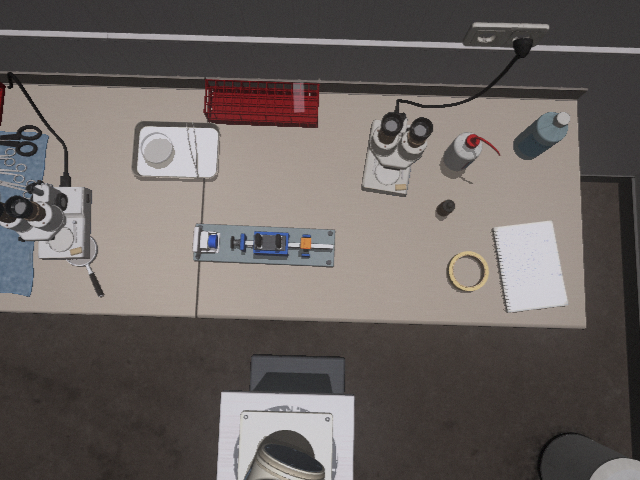

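The scene view shows the clamp with its nest to the left and the orange tab at (row 250, col 295). In the top view it lies along the columns from 193 to 335, with grips near (244,270) and the tab at (244,306). The bystanders are well to the right. Next I'll measure it more finely.

```bash
python3 - <<'E'
from h import *
a=cv2.imread('pics/top0.png')[210:280,180:350]; cv2.imwrite('pics/topc.png',cv2.resize(a,None,fx=4.6,fy=4.6,interpolation=cv2.INTER_CUBIC))
a=cv2.imread('pics/scene0.png')[190:310,190:340]; cv2.imwrite('pics/scenec.png',cv2.resize(a,None,fx=5,fy=5,interpolation=cv2.INTER_CUBIC))
print(proj('top',[.18,.6,.23]),proj('top',[0,0,0]),proj('scene',[.18,.6,.23]))
print('grips',ray('top',(244,270),.107),'tab',ray('top',(244,306.5),.086))
for rc in [(225,195),(266,193),(229,335),(267,334)]: print(ray('top',rc,.012))
E
```

```text
(np.float64(386.7348001156176), np.float64(-23.953450071532405)) (np.float64(459.41678407993874), np.float64(284.74109019575985)) (np.float64(146.70897930392718), np.float64(-12.988260887188257))
grips [0.49347957 0.04651559 0.107     ] tab [ 0.49848915 -0.03599796  0.086     ]
[0.54606654 0.24133396 0.012     ]
[0.44500302 0.23992836 0.012     ]
[ 0.54659129 -0.1035634   0.012     ]
[ 0.45290196 -0.10345924  0.012     ]
```

View pics/topc.png

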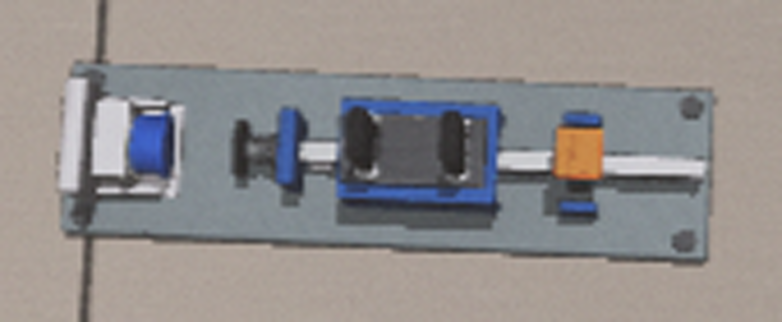

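View pics/scenec.png

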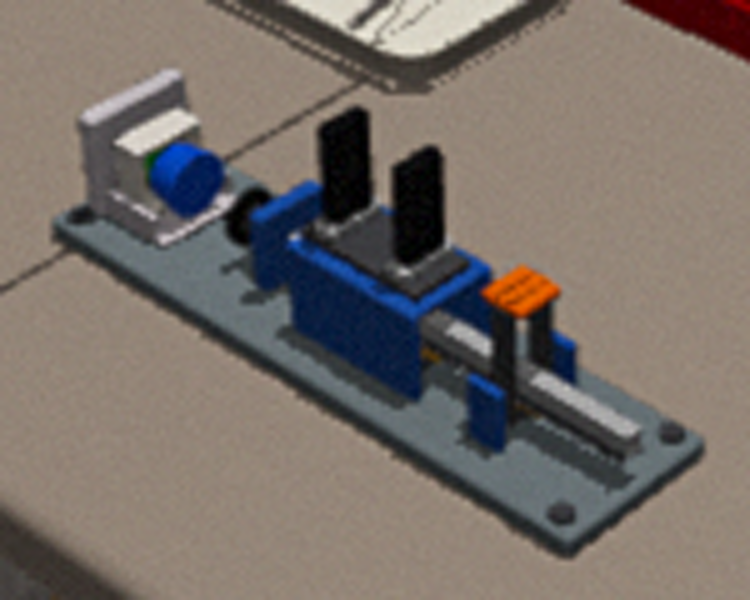

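```bash
cat > fit.py <<'E'
from h import *
from scipy.optimize import least_squares
T=[((-.046,.190,.012),(62,233)),((.046,.190,.012),(82,63)),((.046,-.154,.012),(712,90)),((-.046,-.154,.012),(706,260)),((0,-.085,.086),(580,153))]
S=[((-.046,-.154,.012),(570,543)),((.046,-.154,.012),(704,440)),((-.046,.190,.012),(55,226)),((0,-.085,.086),(521,291)),((0,.023,.125),(345,115)),((0,-.023,.125),(418,154))]
obs=[('top',l,((y+.5)/4.6+209.5,(x+.5)/4.6+179.5)) for l,(x,y) in T]+[('scene',l,((y+.5)/5+189.5,(x+.5)/5+189.5)) for l,(x,y) in S]
def W(p,l):
    c,s=np.cos(p[2]),np.sin(p[2]); return [p[0]+c*l[0]-s*l[1],p[1]+s*l[0]+c*l[1],l[2]]
def r(p,o=obs): return np.concatenate([np.array(proj(c,W(p,l)))-q for c,l,q in o])
for o in (obs[:5],obs[5:],obs):
    s=least_squares(lambda p:r(p,o),[.49,.045,0],loss='soft_l1'); print(s.x); print(np.round(r(s.x,o),1))
p=s.x; print('grips',W(p,(0,0,.107)),'tab',W(p,(0,-.085,.086)))
E
python3 fit.py
```

```text
[ 0.50236443  0.0507588  -0.01304909]
[ 0.1 -0.3 -0.2 -1.8 -0.1  0.7  0.3  0.6 -0.1  0.1]
[ 0.50253946  0.05200018 -0.02051995]
[ 0.  -0.6 -0.2  0.9 -1.7 -0.7 -0.4  0.3  0.6  0.   0.9  0. ]
[ 0.5021632   0.05135195 -0.014875  ]
[-0.  -0.6 -0.3 -2.   0.1  0.5  0.5  0.3  0.1 -0.2  0.1 -0.1 -0.2  1.2
 -1.3 -0.9 -0.3  0.6  0.8  0.1  1.1  0.2]
grips [np.float64(0.502163204052415), np.float64(0.0513519502679812), 0.107] tab [np.float64(0.5008988756154658), np.float64(-0.033638646115404194), 0.086]
```

Clamp fit: grips at about (0.502, 0.051), yaw -0.85°, and both views agree to about 1 mm. Now I'll move over the grips at safe height.

```bash
python3 -m crank '[{"x":-0.26,"y":-0.24,"z":0,"spin":0,"claw":1},{"x":-0.52,"y":-0.48,"z":0,"spin":0,"claw":1},{"x":-0.78,"y":-0.72,"z":0,"spin":0,"claw":1}]'
python3 -m crank '[{"x":-0.26,"y":-0.24,"z":0,"spin":0,"claw":1},{"x":-0.52,"y":-0.48,"z":0,"spin":0,"claw":1},{"x":-0.78,"y":-0.72,"z":0,"spin":0,"claw":1}]'
python3 -m crank '[{"x":-0.26,"y":-0.24,"z":0,"spin":0,"claw":1},{"x":-0.52,"y":-0.48,"z":0,"spin":0,"claw":1},{"x":-0.78,"y":-0.72,"z":0,"spin":0,"claw":1}]'
python3 -m crank '[{"x":-0.26,"y":-0.24,"z":0,"spin":-0.08,"claw":1},{"x":-0.52,"y":-0.48,"z":0,"spin":-0.177,"claw":1},{"x":-0.77,"y":-0.71,"z":0,"spin":-0.177,"claw":1},{"x":-0.77,"y":-0.71,"z":0,"spin":-0.177,"claw":1},{"x":-0.77,"y":-0.71,"z":0,"spin":-0.177,"claw":1}]'
```

```text
time_s: 1.18
tool_pos: [0.2613, 0.4602, 0.2314]
eef_rot: [0.145, 0.989, 0.0, 0.0]
ft_force: [0.7, 0.3, 0.2]
finger_gap: 0.997
time_s: 1.55
tool_pos: [0.3425, 0.323, 0.2316]
eef_rot: [0.145, 0.989, 0.0, 0.0]
ft_force: [0.6, 0.4, -0.1]
finger_gap: 0.999
time_s: 1.92
tool_pos: [0.4236, 0.1858, 0.2317]
eef_rot: [0.145, 0.989, 0.0, 0.0]
ft_force: [0.9, 1.6, 0.6]
finger_gap: 1.003
time_s: 2.55
tool_pos: [0.5023, 0.0521, 0.2312]
eef_rot: [0.007, 1.0, 0.0, -0.0]
ft_force: [0.4, -0.6, -0.9]
finger_gap: 1.001
```

```bash
python3 -m crank '[{"x":0,"y":0,"z":0.3,"claw":1},{"x":0,"y":0,"z":0.5,"claw":1},{"x":0,"y":0,"z":0.6,"claw":1},{"x":0,"y":0,"z":0.6,"claw":1}]'
python3 - <<'E'
from h import *
for c in('top','scene'):
    a=snap(c,c+'1'); a=a[190:290,180:360] if c=='top' else a[140:320,180:370]
    cv2.imwrite(f'pics/{c}1c.png',cv2.resize(a[:,:,::-1],None,fx=4 if c=='top' else 3.2,fy=4 if c=='top' else 3.2,interpolation=cv2.INTER_CUBIC))
E
```

```text
invalid input at $[0]: expected keys claw, x, y, z, spin
```

View pics/scene1c.png

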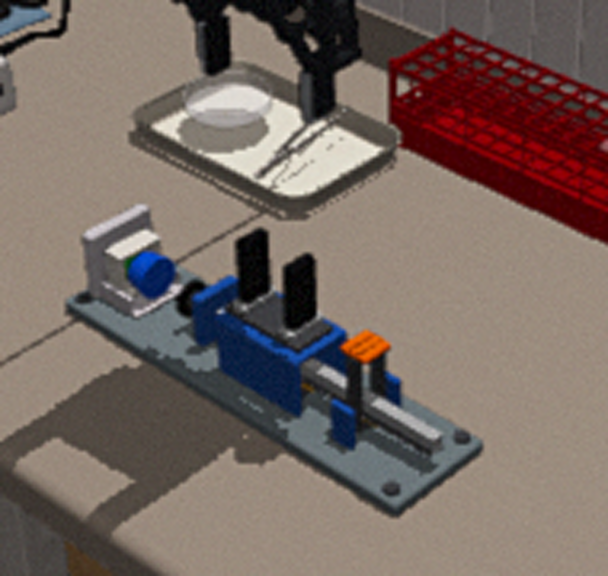

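View pics/top1c.png

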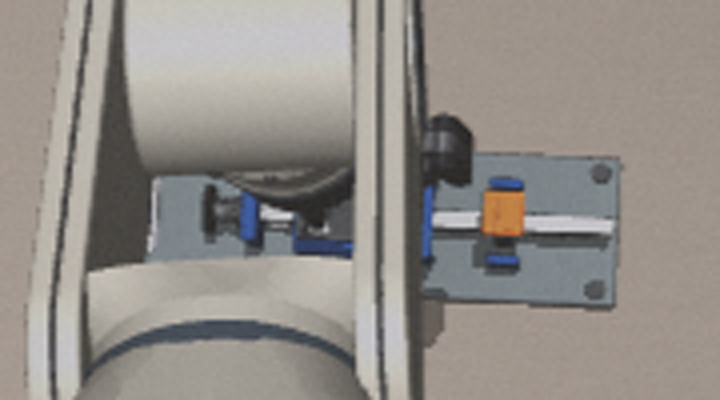

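The row was refused because the spin key was missing. The pictures show the open fingers above the clamp, straddling the grips' line, at z = 0.23. I'll lower now.

```bash
python3 -m crank '[{"x":0,"y":0,"z":0.3,"spin":0,"claw":1},{"x":0,"y":0,"z":0.5,"spin":0,"claw":1},{"x":0,"y":0,"z":0.6,"spin":0,"claw":1},{"x":0,"y":0,"z":0.6,"spin":0,"claw":1}]'
python3 - <<'E'
from h import *
for c in('scene',):
    a=snap(c,c+'2'); a=a[140:320,180:370]
    cv2.imwrite(f'pics/{c}2c.png',cv2.resize(a[:,:,::-1],None,fx=3.2,fy=3.2,interpolation=cv2.INTER_CUBIC))
E
```

```text
time_s: 3.15
tool_pos: [0.5021, 0.0527, 0.1408]
eef_rot: [0.006, 1.0, -0.0, -0.001]
ft_force: [-0.4, 0.0, 0.1]
finger_gap: 1.003
```

View pics/scene2c.png

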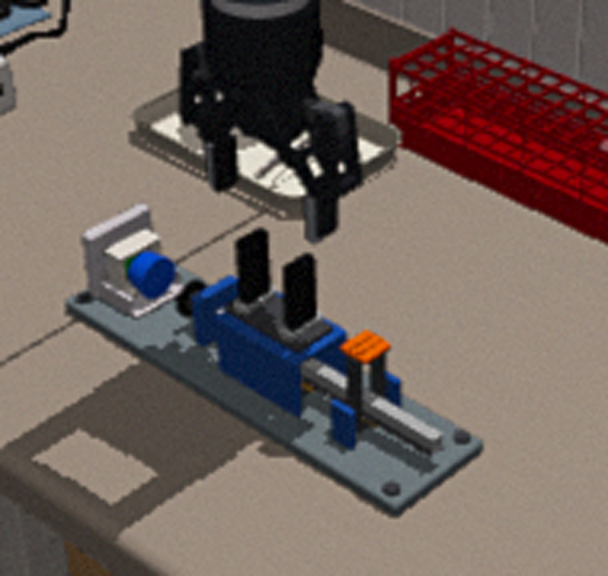

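```bash
python3 -m crank '[{"x":0,"y":0.01,"z":0.2,"spin":0,"claw":1},{"x":0,"y":0.01,"z":0.35,"spin":0,"claw":1},{"x":0,"y":0.01,"z":0.35,"spin":0,"claw":1},{"x":0,"y":0.01,"z":0.35,"spin":0,"claw":1}]' 20
for i in 1 2 3 4; do python3 - <<'E'
from h import *
s=robot.observe(); print(s['ft_force'],s['finger_gap'])
robot.capture('scene')
E
done
python3 - <<'E'
from h import *
for c in('scene',):
    a=snap(c,c+'3'); a=a[140:320,180:370]
    cv2.imwrite(f'pics/{c}3c.png',cv2.resize(a[:,:,::-1],None,fx=3.2,fy=3.2,interpolation=cv2.INTER_CUBIC))
E
```

```text
time_s: 3.7
tool_pos: [0.5038, 0.0537, 0.0902]
eef_rot: [0.007, 1.0, 0.0, 0.001]
ft_force: [-0.3, 0.2, -0.2]
finger_gap: 0.997
[-0.25007702  0.21388648 -0.15220025] 0.9969461547483703
[ 0.49788007  0.30572742 -0.04215411] 0.9998454677178676
[-0.19871324 -0.17112978  0.56199053] 1.003971541877323
[ 0.51853657  0.00265621 -0.03191978] 0.9988281753219046
```

View pics/scene3c.png

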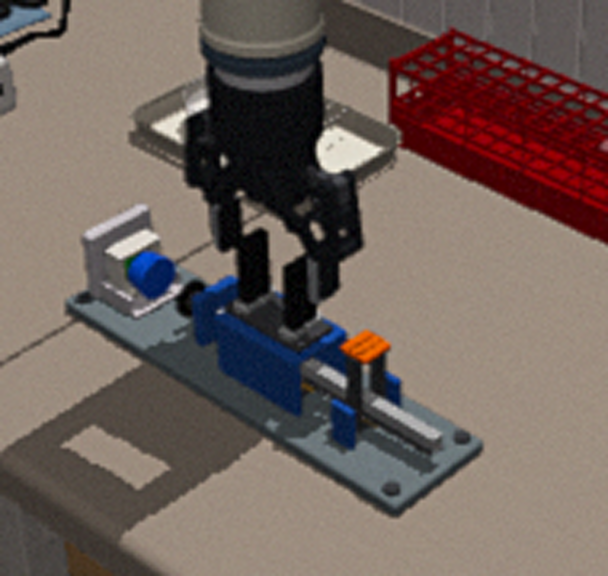

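```bash
python3 -m crank '[{"x":0,"y":0,"z":0,"spin":0,"claw":0.7},{"x":0,"y":0,"z":0,"spin":0,"claw":0.5},{"x":0,"y":0,"z":0,"spin":0,"claw":0.5},{"x":0,"y":0,"z":0,"spin":0,"claw":0.5}]' 
for c in 0.45 0.4 0.35 0.3 0.25 ; do echo; done >/dev/null
python3 -m crank '[{"x":0,"y":0,"z":0,"spin":0,"claw":0.45},{"x":0,"y":0,"z":0,"spin":0,"claw":0.45}]' 
python3 -m crank '[{"x":0,"y":0,"z":0,"spin":0,"claw":0.4},{"x":0,"y":0,"z":0,"spin":0,"claw":0.4}]' 
python3 -m crank '[{"x":0,"y":0,"z":0,"spin":0,"claw":0.35},{"x":0,"y":0,"z":0,"spin":0,"claw":0.35}]' 
python3 -m crank '[{"x":0,"y":0,"z":0,"spin":0,"claw":0.3},{"x":0,"y":0,"z":0,"spin":0,"claw":0.3}]'
```

```text
time_s: 4.45
tool_pos: [0.5026, 0.0536, 0.0887]
eef_rot: [0.007, 1.0, -0.0, -0.0]
ft_force: [-0.5, 0.1, -0.2]
finger_gap: 0.75
time_s: 4.7
tool_pos: [0.5027, 0.0536, 0.0888]
eef_rot: [0.007, 1.0, -0.0, -0.0]
ft_force: [0.4, -0.4, 0.3]
finger_gap: 0.729
time_s: 4.95
tool_pos: [0.5028, 0.0536, 0.0888]
eef_rot: [0.007, 1.0, 0.0, 0.0]
ft_force: [-0.9, -0.6, 1.1]
finger_gap: 0.699
time_s: 5.2
tool_pos: [0.5027, 0.0532, 0.0889]
eef_rot: [0.007, 1.0, -0.0, 0.0]
ft_force: [-0.3, -3.9, 3.0]
finger_gap: 0.679
time_s: 5.45
tool_pos: [0.5028, 0.0532, 0.089]
eef_rot: [0.007, 1.0, -0.0, 0.0]
ft_force: [-1.3, -4.9, 3.8]
finger_gap: 0.653
```

```bash

python3 -m crank '[{"x":0,"y":0,"z":0,"spin":0,"claw":0.25},{"x":0,"y":0,"z":0,"spin":0,"claw":0.25}]' |tail -2
python3 -m crank '[{"x":0,"y":0,"z":0,"spin":0,"claw":0.2},{"x":0,"y":0,"z":0,"spin":0,"claw":0.2}]' |tail -2
python3 -m crank '[{"x":0,"y":0,"z":0,"spin":0,"claw":0.15},{"x":0,"y":0,"z":0,"spin":0,"claw":0.15}]' |tail -2
python3 -m crank '[{"x":0,"y":0,"z":0,"spin":0,"claw":0.1},{"x":0,"y":0,"z":0,"spin":0,"claw":0.1}]' |tail -2
python3 -m crank '[{"x":0,"y":0,"z":0,"spin":0,"claw":0.05},{"x":0,"y":0,"z":0,"spin":0,"claw":0.05}]' 
python3 -m crank '[{"x":0,"y":0,"z":0,"spin":0,"claw":0.0},{"x":0,"y":0,"z":0,"spin":0,"claw":0.0}]'
python3 - <<'E'
from h import *
for c in('scene',):
    a=snap(c,c+'4'); a=a[140:320,180:370]
    cv2.imwrite(f'pics/{c}4c.png',cv2.resize(a[:,:,::-1],None,fx=3.2,fy=3.2,interpolation=cv2.INTER_CUBIC))
E
```

```text
ft_force: [-0.9, -4.7, 5.1]
finger_gap: 0.628
ft_force: [-0.5, -7.7, 4.8]
finger_gap: 0.603
ft_force: [-0.9, -11.0, 7.3]
finger_gap: 0.574
ft_force: [-1.0, -10.0, 7.3]
finger_gap: 0.555
time_s: 6.7
tool_pos: [0.5031, 0.0523, 0.0894]
eef_rot: [0.007, 1.0, -0.001, 0.0]
ft_force: [-1.4, -12.4, 9.1]
finger_gap: 0.525
time_s: 6.95
tool_pos: [0.5032, 0.0524, 0.0895]
eef_rot: [0.007, 1.0, -0.001, 0.0]
ft_force: [-0.4, -11.1, 7.9]
finger_gap: 0.502
```

View pics/scene4c.png

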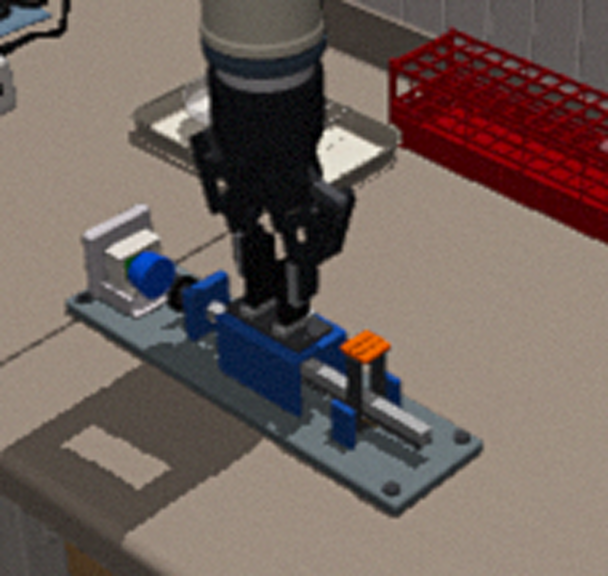

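```bash

python3 -m crank '[{"x":0,"y":0,"z":0,"spin":0,"claw":-0.04},{"x":0,"y":0,"z":0,"spin":0,"claw":-0.04}]' |tail -2
python3 -m crank '[{"x":0,"y":0,"z":0,"spin":0,"claw":0.2},{"x":0,"y":0,"z":0,"spin":0,"claw":0.5},{"x":0,"y":0.027,"z":0,"spin":0,"claw":0.6},{"x":0,"y":0.027,"z":0,"spin":0,"claw":0.6},{"x":0,"y":0.027,"z":0,"spin":0,"claw":0.6}]'
python3 - <<'E'
from h import *
for c in('scene',):
    a=snap(c,c+'5'); a=a[140:320,180:370]
    cv2.imwrite(f'pics/{c}5c.png',cv2.resize(a[:,:,::-1],None,fx=3.2,fy=3.2,interpolation=cv2.INTER_CUBIC))
E
```

```text
ft_force: [-0.6, -13.0, 8.7]
finger_gap: 0.484
time_s: 7.88
tool_pos: [0.5027, 0.0579, 0.0887]
eef_rot: [0.007, 1.0, 0.0, -0.0]
ft_force: [0.3, -0.3, -0.2]
finger_gap: 0.8
```

View pics/scene5c.png

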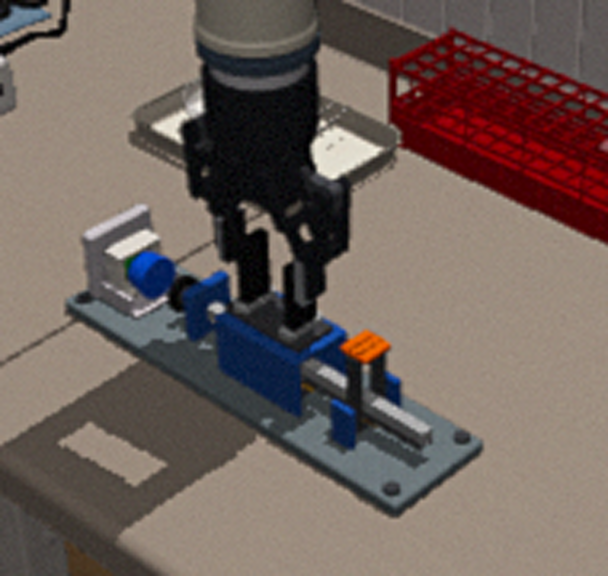

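```bash
cat > st.py <<'E'
import sys,re
t=sys.stdin.read()
p=eval(re.search(r'tool_pos: (.*)',t)[1]);f=eval(re.search(r'ft_force: (.*)',t)[1]);g=float(re.search(r'finger_gap: (.*)',t)[1])
print(re.search(r'time_s: (.*)',t)[1],'ty',p[1],'F',f,'gap',g,'s_mm',round(1e3*(p[1]-.0425*g-.0242),2))
E
python3 -m crank '[{"x":0,"y":0,"z":0,"spin":0,"claw":0.55},{"x":0,"y":0,"z":0,"spin":0,"claw":0.5}]'|python3 st.py
python3 -m crank '[{"x":0,"y":0,"z":0,"spin":0,"claw":0.45},{"x":0,"y":0,"z":0,"spin":0,"claw":0.4}]'|python3 st.py
python3 -m crank '[{"x":0,"y":0,"z":0,"spin":0,"claw":0.35},{"x":0,"y":0,"z":0,"spin":0,"claw":0.35}]'|python3 st.py
python3 -m crank '[{"x":0,"y":0,"z":0,"spin":0,"claw":0.3},{"x":0,"y":0,"z":0,"spin":0,"claw":0.3}]'|python3 st.py
python3 -m crank '[{"x":0,"y":0,"z":0,"spin":0,"claw":0.25},{"x":0,"y":0,"z":0,"spin":0,"claw":0.25}]'|python3 st.py
python3 -m crank '[{"x":0,"y":0,"z":0,"spin":0,"claw":0.2},{"x":0,"y":0,"z":0,"spin":0,"claw":0.2}]'|python3 st.py
python3 -m crank '[{"x":0,"y":0,"z":0,"spin":0,"claw":0.15},{"x":0,"y":0,"z":0,"spin":0,"claw":0.15}]'|python3 st.py
python3 -m crank '[{"x":0,"y":0,"z":0,"spin":0,"claw":0.1},{"x":0,"y":0,"z":0,"spin":0,"claw":0.1}]'|python3 st.py
python3 - <<'E'
from h import *
for c in('scene',):
    a=snap(c,c+'6'); a=a[140:320,180:370]
    cv2.imwrite(f'pics/{c}6c.png',cv2.resize(a[:,:,::-1],None,fx=3.2,fy=3.2,interpolation=cv2.INTER_CUBIC))
E
```

```text
8.18 ty 0.0572 F [-1.1, -3.9, 3.8] gap 0.752 s_mm 1.04
8.43 ty 0.0569 F [-1.3, -8.4, 5.5] gap 0.702 s_mm 2.86
8.68 ty 0.0565 F [-1.6, -9.8, 6.9] gap 0.674 s_mm 3.65
8.93 ty 0.0566 F [-1.0, -10.3, 7.2] gap 0.65 s_mm 4.77
9.18 ty 0.0564 F [-1.2, -11.3, 8.3] gap 0.627 s_mm 5.55
9.43 ty 0.0565 F [-1.4, -10.3, 7.5] gap 0.598 s_mm 6.89
9.68 ty 0.0563 F [-1.6, -12.1, 7.6] gap 0.579 s_mm 7.49
9.93 ty 0.0564 F [-1.6, -10.5, 7.2] gap 0.552 s_mm 8.74
```

View pics/scene6c.png

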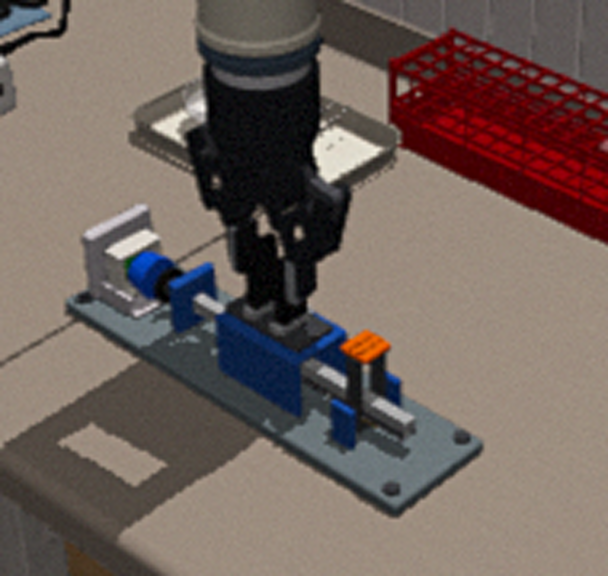

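```bash

python3 -m crank '[{"x":0,"y":0,"z":0,"spin":0,"claw":0.4},{"x":0,"y":0,"z":0,"spin":0,"claw":0.65},{"x":0,"y":0,"z":0,"spin":0,"claw":0.65},{"x":0,"y":0,"z":0,"spin":0,"claw":0.65}]' 60 |python3 st.py
python3 -m crank '[{"x":0,"y":0,"z":0,"spin":0,"claw":0.55},{"x":0,"y":0,"z":0,"spin":0,"claw":0.5}]'|python3 st.py
python3 -m crank '[{"x":0,"y":0,"z":0,"spin":0,"claw":0.45},{"x":0,"y":0,"z":0,"spin":0,"claw":0.45}]'|python3 st.py
python3 -m crank '[{"x":0,"y":0,"z":0,"spin":0,"claw":0.4},{"x":0,"y":0,"z":0,"spin":0,"claw":0.4}]'|python3 st.py
python3 -m crank '[{"x":0,"y":0,"z":0,"spin":0,"claw":0.36},{"x":0,"y":0,"z":0,"spin":0,"claw":0.36}]'|python3 st.py
```

```text
10.48 ty 0.0579 F [0.2, 0.2, 1.2] gap 0.83 s_mm -1.57
10.72 ty 0.0573 F [-0.4, -4.2, 3.7] gap 0.751 s_mm 1.18
10.98 ty 0.0572 F [-0.2, -5.4, 4.2] gap 0.729 s_mm 2.02
11.22 ty 0.0568 F [-0.3, -7.8, 5.7] gap 0.698 s_mm 2.94
11.48 ty 0.0565 F [-0.4, -9.6, 7.1] gap 0.682 s_mm 3.31
```

```bash

python3 -m crank '[{"x":0,"y":0,"z":0,"spin":0,"claw":0.33},{"x":0,"y":0,"z":0,"spin":0,"claw":0.33}]'|python3 st.py
python3 -m crank '[{"x":0,"y":0,"z":0,"spin":0,"claw":0.30},{"x":0,"y":0,"z":0,"spin":0,"claw":0.30}]'|python3 st.py
python3 -m crank '[{"x":0,"y":0,"z":0,"spin":0,"claw":0.27},{"x":0,"y":0,"z":0,"spin":0,"claw":0.27}]'|python3 st.py
python3 -m crank '[{"x":0,"y":0,"z":0,"spin":0,"claw":0.24},{"x":0,"y":0,"z":0,"spin":0,"claw":0.24}]'|python3 st.py
```

```text
11.72 ty 0.0564 F [-1.7, -11.6, 8.0] gap 0.67 s_mm 3.72
11.98 ty 0.0566 F [-1.4, -10.0, 8.0] gap 0.651 s_mm 4.73
12.22 ty 0.0564 F [-1.6, -11.9, 7.3] gap 0.634 s_mm 5.25
12.48 ty 0.0563 F [-1.3, -12.2, 8.4] gap 0.623 s_mm 5.62
```

```bash

python3 -m crank '[{"x":0,"y":0,"z":0,"spin":0,"claw":0.21},{"x":0,"y":0,"z":0,"spin":0,"claw":0.21}]'|python3 st.py
python3 -m crank '[{"x":0,"y":0,"z":0,"spin":0,"claw":0.18},{"x":0,"y":0,"z":0,"spin":0,"claw":0.18}]'|python3 st.py
python3 -m crank '[{"x":0,"y":0,"z":0,"spin":0,"claw":0.15},{"x":0,"y":0,"z":0,"spin":0,"claw":0.15}]'|python3 st.py
python3 -m crank '[{"x":0,"y":0,"z":0,"spin":0,"claw":0.13},{"x":0,"y":0,"z":0,"spin":0,"claw":0.13}]'|python3 st.py
```

```text
12.72 ty 0.0562 F [-1.0, -13.8, 8.9] gap 0.605 s_mm 6.29
12.98 ty 0.0563 F [-1.1, -12.0, 9.6] gap 0.595 s_mm 6.81
13.22 ty 0.0561 F [-0.6, -14.1, 10.1] gap 0.574 s_mm 7.5
13.48 ty 0.056 F [-1.1, -15.2, 10.8] gap 0.567 s_mm 7.7
```

```bash

python3 - <<'E'
from h import *
for c in('scene',):
    a=snap(c,c+'7'); a=a[140:320,180:370]
    cv2.imwrite(f'pics/{c}7c.png',cv2.resize(a[:,:,::-1],None,fx=3.2,fy=3.2,interpolation=cv2.INTER_CUBIC))
E
```

```text
(no output)
```

View pics/scene7c.png

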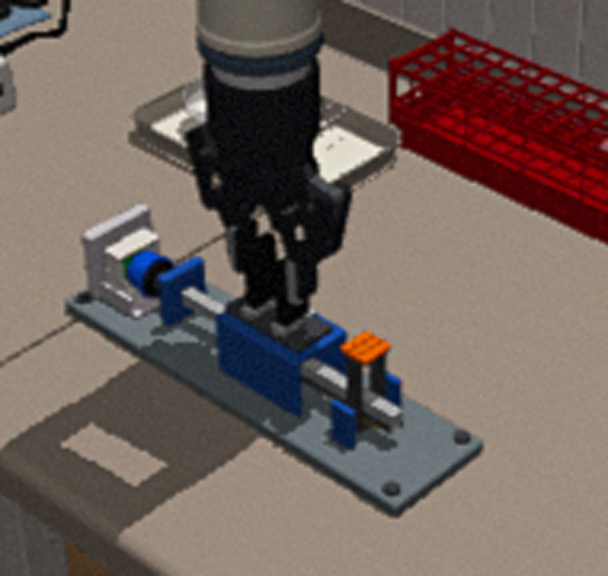

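The cap is being pushed (about +4 N at the wrist, which fits sliding friction). I'll finish this stroke carefully, then re-stroke.

```bash

python3 -m crank '[{"x":0,"y":0,"z":0,"spin":0,"claw":0.11},{"x":0,"y":0,"z":0,"spin":0,"claw":0.11}]'|python3 st.py
python3 -m crank '[{"x":0,"y":0,"z":0,"spin":0,"claw":0.09},{"x":0,"y":0,"z":0,"spin":0,"claw":0.09}]'|python3 st.py
python3 -m crank '[{"x":0,"y":0,"z":0,"spin":0,"claw":0.35},{"x":0,"y":0,"z":0,"spin":0,"claw":0.65},{"x":0,"y":0,"z":0,"spin":0,"claw":0.65},{"x":0,"y":0,"z":0,"spin":0,"claw":0.65}]' |python3 st.py
python3 -m crank '[{"x":0,"y":0,"z":0,"spin":0,"claw":0.55},{"x":0,"y":0,"z":0,"spin":0,"claw":0.5}]'|python3 st.py
python3 -m crank '[{"x":0,"y":0,"z":0,"spin":0,"claw":0.47},{"x":0,"y":0,"z":0,"spin":0,"claw":0.45}]'|python3 st.py
python3 -m crank '[{"x":0,"y":0,"z":0,"spin":0,"claw":0.42},{"x":0,"y":0,"z":0,"spin":0,"claw":0.42}]'|python3 st.py
python3 -m crank '[{"x":0,"y":0,"z":0,"spin":0,"claw":0.4},{"x":0,"y":0,"z":0,"spin":0,"claw":0.4}]'|python3 st.py
python3 -m crank '[{"x":0,"y":0,"z":0,"spin":0,"claw":0.38},{"x":0,"y":0,"z":0,"spin":0,"claw":0.38}]'|python3 st.py
```

```text
13.78 ty 0.0558 F [-1.3, -15.4, 10.9] gap 0.556 s_mm 7.97
14.02 ty 0.0557 F [-2.0, -16.8, 13.0] gap 0.549 s_mm 8.17
14.52 ty 0.0579 F [-0.8, -0.5, 0.2] gap 0.827 s_mm -1.45
14.78 ty 0.0573 F [-0.6, -4.4, 2.8] gap 0.752 s_mm 1.14
15.02 ty 0.0572 F [-0.6, -4.9, 4.6] gap 0.721 s_mm 2.36
15.28 ty 0.057 F [-0.4, -6.2, 3.5] gap 0.708 s_mm 2.71
15.52 ty 0.0568 F [-1.1, -8.7, 5.8] gap 0.701 s_mm 2.81
15.78 ty 0.0566 F [-1.4, -10.7, 6.4] gap 0.688 s_mm 3.16
```

```bash

python3 -m crank '[{"x":0,"y":0,"z":0,"spin":0,"claw":0.36},{"x":0,"y":0,"z":0,"spin":0,"claw":0.36}]'|python3 st.py
python3 -m crank '[{"x":0,"y":0,"z":0,"spin":0,"claw":0.34},{"x":0,"y":0,"z":0,"spin":0,"claw":0.34}]'|python3 st.py
python3 -m crank '[{"x":0,"y":0,"z":0,"spin":0,"claw":0.32},{"x":0,"y":0,"z":0,"spin":0,"claw":0.32}]'|python3 st.py
python3 -m crank '[{"x":0,"y":0,"z":0,"spin":0,"claw":0.3},{"x":0,"y":0,"z":0,"spin":0,"claw":0.3}]'|python3 st.py
```

```text
16.02 ty 0.0564 F [-0.6, -10.9, 7.3] gap 0.681 s_mm 3.26
16.27 ty 0.0563 F [-1.7, -12.4, 9.1] gap 0.669 s_mm 3.67
16.52 ty 0.0562 F [-1.4, -12.4, 9.3] gap 0.661 s_mm 3.91
16.77 ty 0.0561 F [-2.5, -14.5, 8.1] gap 0.648 s_mm 4.36
```

```bash

python3 -m crank '[{"x":0,"y":0,"z":0,"spin":0,"claw":0.28},{"x":0,"y":0,"z":0,"spin":0,"claw":0.28}]'|python3 st.py
python3 -m crank '[{"x":0,"y":0,"z":0,"spin":0,"claw":0.26},{"x":0,"y":0,"z":0,"spin":0,"claw":0.26}]'|python3 st.py
python3 -m crank '[{"x":0,"y":0,"z":0,"spin":0,"claw":0.24},{"x":0,"y":0,"z":0,"spin":0,"claw":0.24}]'|python3 st.py
```

```text
17.02 ty 0.0559 F [-2.5, -15.5, 10.9] gap 0.641 s_mm 4.46
17.27 ty 0.056 F [-1.3, -13.6, 11.5] gap 0.631 s_mm 4.98
17.52 ty 0.0558 F [-2.0, -15.4, 12.2] gap 0.62 s_mm 5.25
```

```bash

python3 -m crank '[{"x":0,"y":0,"z":0,"spin":0,"claw":0.22},{"x":0,"y":0,"z":0,"spin":0,"claw":0.22}]'|python3 st.py
python3 -m crank '[{"x":0,"y":0,"z":0,"spin":0,"claw":0.2},{"x":0,"y":0,"z":0,"spin":0,"claw":0.2}]'|python3 st.py
python3 -m crank '[{"x":0,"y":0,"z":0,"spin":0,"claw":0.18},{"x":0,"y":0,"z":0,"spin":0,"claw":0.18}]'|python3 st.py
```

```text
17.77 ty 0.0557 F [-2.1, -17.1, 11.1] gap 0.613 s_mm 5.45
18.02 ty 0.0556 F [-1.8, -17.3, 12.7] gap 0.601 s_mm 5.86
18.27 ty 0.0555 F [-2.6, -17.0, 13.3] gap 0.598 s_mm 5.89
```

```bash

python3 -m crank '[{"x":0,"y":0,"z":0,"spin":0,"claw":0.16},{"x":0,"y":0,"z":0,"spin":0,"claw":0.16}]'|python3 st.py
python3 -m crank '[{"x":0,"y":0,"z":0,"spin":0,"claw":0.14},{"x":0,"y":0,"z":0,"spin":0,"claw":0.14}]'|python3 st.py
python3 -m crank '[{"x":0,"y":0,"z":0,"spin":0,"claw":0.12},{"x":0,"y":0,"z":0,"spin":0,"claw":0.12}]'|python3 st.py
```

```text
18.52 ty 0.0554 F [-2.9, -18.6, 14.7] gap 0.583 s_mm 6.42
18.77 ty 0.0554 F [-3.4, -19.1, 15.3] gap 0.572 s_mm 6.89
19.02 ty 0.0552 F [-2.1, -20.3, 15.0] gap 0.567 s_mm 6.9
```

```bash

python3 -m crank '[{"x":0,"y":0,"z":0,"spin":0,"claw":0.1},{"x":0,"y":0,"z":0,"spin":0,"claw":0.1}]'|python3 st.py
python3 -m crank '[{"x":0,"y":0,"z":0,"spin":0,"claw":0.08},{"x":0,"y":0,"z":0,"spin":0,"claw":0.08}]'|python3 st.py
python3 -m crank '[{"x":0,"y":0,"z":0,"spin":0,"claw":0.06},{"x":0,"y":0,"z":0,"spin":0,"claw":0.06}]'|python3 st.py
```

```text
19.27 ty 0.055 F [-3.0, -21.2, 16.4] gap 0.548 s_mm 7.51
19.52 ty 0.0548 F [-2.9, -22.1, 17.5] gap 0.547 s_mm 7.35
19.77 ty 0.0547 F [-2.9, -23.8, 17.9] gap 0.532 s_mm 7.89
```

```bash

python3 -m crank '[{"x":0,"y":0,"z":0,"spin":0,"claw":0.04},{"x":0,"y":0,"z":0,"spin":0,"claw":0.04}]'|python3 st.py
python3 -m crank '[{"x":0,"y":0,"z":0,"spin":0,"claw":0.02},{"x":0,"y":0,"z":0,"spin":0,"claw":0.02}]'|python3 st.py
python3 - <<'E'
from h import *
for c in('scene',):
    a=snap(c,c+'8'); a=a[140:320,180:370]
    cv2.imwrite(f'pics/{c}8c.png',cv2.resize(a[:,:,::-1],None,fx=3.2,fy=3.2,interpolation=cv2.INTER_CUBIC))
E
```

```text
20.02 ty 0.0546 F [-3.7, -24.8, 20.7] gap 0.527 s_mm 8.0
20.27 ty 0.0544 F [-3.8, -25.6, 21.2] gap 0.515 s_mm 8.31
```

View pics/scene8c.png

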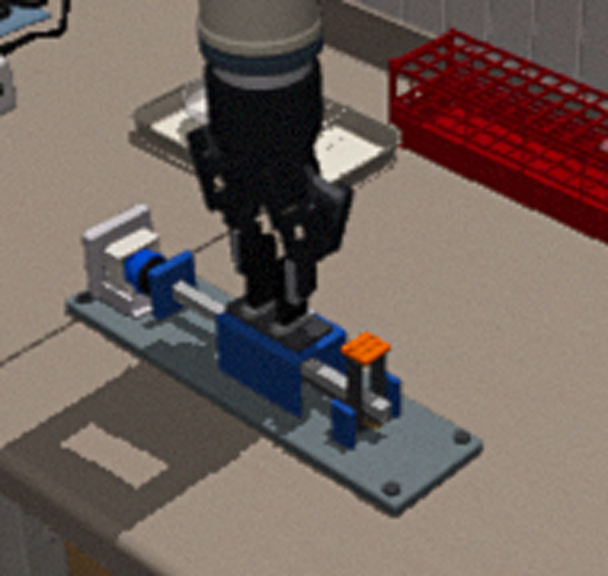

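The plunger is visibly compressed and the cap is in. The estimated pad force is about 5.8 N, so I'll continue gently.

```bash

python3 -m crank '[{"x":0,"y":0,"z":0,"spin":0,"claw":0.0},{"x":0,"y":0,"z":0,"spin":0,"claw":0.0}]'|python3 st.py
python3 -m crank '[{"x":0,"y":0,"z":0,"spin":0,"claw":-0.02},{"x":0,"y":0,"z":0,"spin":0,"claw":-0.02},{"x":0,"y":0,"z":0,"spin":0,"claw":-0.02}]'|python3 st.py
```

```text
20.58 ty 0.0543 F [-3.6, -27.5, 20.5] gap 0.505 s_mm 8.64
20.95 ty 0.0543 F [-3.4, -26.5, 20.7] gap 0.493 s_mm 9.15
```

```bash

python3 -m crank '[{"x":0,"y":0,"z":0,"spin":0,"claw":0.2},{"x":0,"y":0,"z":0,"spin":0,"claw":0.5},{"x":0,"y":0,"z":0,"spin":0,"claw":0.75},{"x":0,"y":0,"z":0,"spin":0,"claw":0.75},{"x":0,"y":0,"z":0,"spin":0,"claw":0.75},{"x":0,"y":0,"z":0,"spin":0,"claw":0.75},{"x":0,"y":0,"z":0,"spin":0,"claw":0.75}]' |python3 st.py
python3 - <<'E'
from h import *
for c in('scene',):
    a=snap(c,c+'9'); a=a[200:260,195:320]
    cv2.imwrite(f'pics/{c}9c.png',cv2.resize(a[:,:,::-1],None,fx=6.4,fy=6.4,interpolation=cv2.INTER_CUBIC))
    a=cv2.imread('pics/scene8.png')[200:260,195:320]
    cv2.imwrite(f'pics/{c}8d.png',cv2.resize(a,None,fx=6.4,fy=6.4,interpolation=cv2.INTER_CUBIC))
E
```

```text
21.82 ty 0.0577 F [0.2, -0.3, -0.2] gap 0.874 s_mm -3.65
```

View pics/scene9c.png

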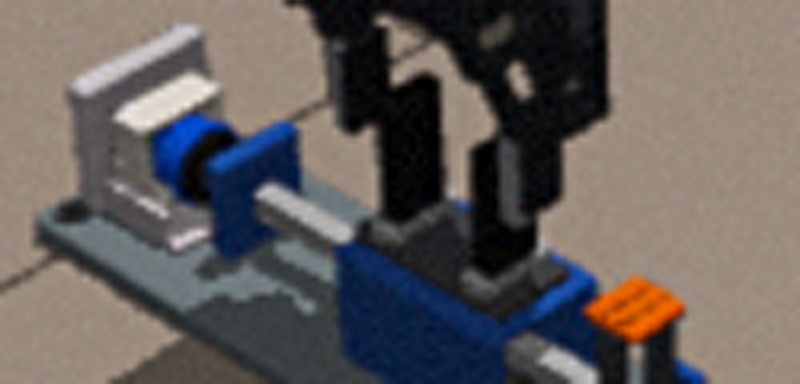

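View pics/scene8d.png

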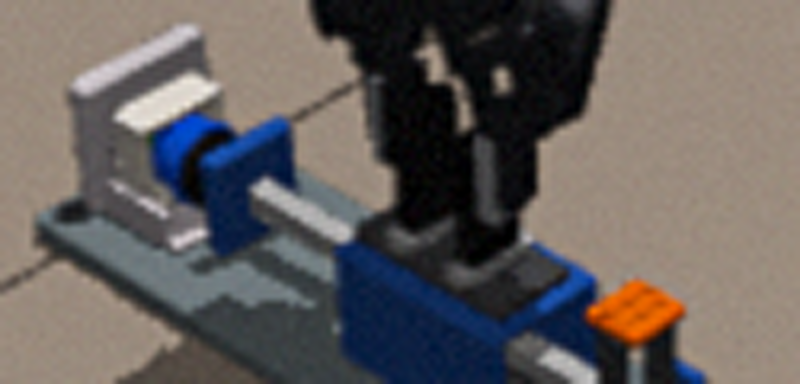

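The jaw dropped back by about 4 mm on release, so the held force is probably only about 3.6 N, which is marginal. I'll squeeze again to gain the next tooth, feeling the force.

```bash

python3 -m crank '[{"x":0,"y":0,"z":0,"spin":0,"claw":0.65},{"x":0,"y":0,"z":0,"spin":0,"claw":0.55},{"x":0,"y":0,"z":0,"spin":0,"claw":0.5}]'|python3 st.py
python3 -m crank '[{"x":0,"y":0,"z":0,"spin":0,"claw":0.47},{"x":0,"y":0,"z":0,"spin":0,"claw":0.45}]'|python3 st.py
python3 -m crank '[{"x":0,"y":0,"z":0,"spin":0,"claw":0.43},{"x":0,"y":0,"z":0,"spin":0,"claw":0.43}]'|python3 st.py
python3 -m crank '[{"x":0,"y":0,"z":0,"spin":0,"claw":0.41},{"x":0,"y":0,"z":0,"spin":0,"claw":0.41}]'|python3 st.py
python3 -m crank '[{"x":0,"y":0,"z":0,"spin":0,"claw":0.39},{"x":0,"y":0,"z":0,"spin":0,"claw":0.39}]'|python3 st.py
python3 -m crank '[{"x":0,"y":0,"z":0,"spin":0,"claw":0.37},{"x":0,"y":0,"z":0,"spin":0,"claw":0.37}]'|python3 st.py
python3 -m crank '[{"x":0,"y":0,"z":0,"spin":0,"claw":0.35},{"x":0,"y":0,"z":0,"spin":0,"claw":0.35}]'|python3 st.py
```

```text
22.25 ty 0.0571 F [-0.4, -5.9, 2.8] gap 0.753 s_mm 0.9
22.5 ty 0.057 F [-1.5, -5.1, 3.6] gap 0.725 s_mm 1.99
22.75 ty 0.057 F [-1.0, -6.2, 4.3] gap 0.72 s_mm 2.2
23.0 ty 0.0567 F [-1.1, -8.0, 4.9] gap 0.704 s_mm 2.58
23.25 ty 0.0564 F [-1.2, -10.9, 6.0] gap 0.696 s_mm 2.62
23.5 ty 0.0561 F [-1.0, -12.5, 7.3] gap 0.685 s_mm 2.79
23.75 ty 0.0558 F [-0.7, -14.6, 8.5] gap 0.681 s_mm 2.66
```

```bash

python3 -m crank '[{"x":0,"y":0,"z":0,"spin":0,"claw":0.33},{"x":0,"y":0,"z":0,"spin":0,"claw":0.33}]'|python3 st.py
python3 -m crank '[{"x":0,"y":0,"z":0,"spin":0,"claw":0.31},{"x":0,"y":0,"z":0,"spin":0,"claw":0.31}]'|python3 st.py
python3 -m crank '[{"x":0,"y":0,"z":0,"spin":0,"claw":0.29},{"x":0,"y":0,"z":0,"spin":0,"claw":0.29}]'|python3 st.py
python3 -m crank '[{"x":0,"y":0,"z":0,"spin":0,"claw":0.27},{"x":0,"y":0,"z":0,"spin":0,"claw":0.27}]'|python3 st.py
python3 -m crank '[{"x":0,"y":0,"z":0,"spin":0,"claw":0.25},{"x":0,"y":0,"z":0,"spin":0,"claw":0.25}]'|python3 st.py
```

```text
24.0 ty 0.0555 F [-1.7, -16.5, 11.2] gap 0.665 s_mm 3.04
24.25 ty 0.0553 F [-1.5, -18.6, 12.7] gap 0.658 s_mm 3.13
24.5 ty 0.055 F [-2.6, -19.5, 13.4] gap 0.648 s_mm 3.26
24.75 ty 0.0549 F [-2.9, -21.1, 15.6] gap 0.636 s_mm 3.67
25.0 ty 0.0547 F [-3.7, -22.6, 17.0] gap 0.632 s_mm 3.64
```

```bash

python3 -m crank '[{"x":0,"y":0,"z":0,"spin":0,"claw":0.23},{"x":0,"y":0,"z":0,"spin":0,"claw":0.23}]'|python3 st.py
python3 -m crank '[{"x":0,"y":0,"z":0,"spin":0,"claw":0.21},{"x":0,"y":0,"z":0,"spin":0,"claw":0.21}]'|python3 st.py
python3 -m crank '[{"x":0,"y":0,"z":0,"spin":0,"claw":0.19},{"x":0,"y":0,"z":0,"spin":0,"claw":0.19}]'|python3 st.py
python3 -m crank '[{"x":0,"y":0,"z":0,"spin":0,"claw":0.17},{"x":0,"y":0,"z":0,"spin":0,"claw":0.17}]'|python3 st.py
```

```text
25.25 ty 0.0545 F [-3.7, -23.6, 17.0] gap 0.617 s_mm 4.08
25.5 ty 0.0544 F [-4.1, -24.8, 19.7] gap 0.612 s_mm 4.19
25.75 ty 0.0542 F [-3.7, -24.8, 19.5] gap 0.6 s_mm 4.5
26.0 ty 0.0543 F [-4.1, -26.2, 19.9] gap 0.591 s_mm 4.98
```

```bash

python3 -m crank '[{"x":0,"y":0,"z":0,"spin":0,"claw":0.155},{"x":0,"y":0,"z":0,"spin":0,"claw":0.155}]'|python3 st.py
python3 -m crank '[{"x":0,"y":0,"z":0,"spin":0,"claw":0.14},{"x":0,"y":0,"z":0,"spin":0,"claw":0.14}]'|python3 st.py

```

```text
26.25 ty 0.0542 F [-3.8, -26.3, 20.0] gap 0.585 s_mm 5.14
26.5 ty 0.054 F [-4.0, -27.5, 22.0] gap 0.574 s_mm 5.41
```

```bash

python3 -m crank '[{"x":0,"y":0,"z":0,"spin":0,"claw":0.125},{"x":0,"y":0,"z":0,"spin":0,"claw":0.125}]'|python3 st.py
python3 -m crank '[{"x":0,"y":0,"z":0,"spin":0,"claw":0.11},{"x":0,"y":0,"z":0,"spin":0,"claw":0.11}]'|python3 st.py

```

```text
26.75 ty 0.0539 F [-3.8, -27.9, 22.2] gap 0.565 s_mm 5.69
27.0 ty 0.0537 F [-4.8, -28.8, 22.2] gap 0.558 s_mm 5.78
```

```bash

python3 -m crank '[{"x":0,"y":0,"z":0,"spin":0,"claw":0.095},{"x":0,"y":0,"z":0,"spin":0,"claw":0.095}]'|python3 st.py
python3 - <<'E'
from h import *
snap('scene','scene10')
E
python3 -m crank '[{"x":0,"y":0,"z":0,"spin":0,"claw":0.3},{"x":0,"y":0,"z":0,"spin":0,"claw":0.6},{"x":0,"y":0,"z":0,"spin":0,"claw":0.8},{"x":0,"y":0,"z":0,"spin":0,"claw":0.8},{"x":0,"y":0,"z":0,"spin":0,"claw":0.8},{"x":0,"y":0,"z":0,"spin":0,"claw":0.8},{"x":0,"y":0,"z":0,"spin":0,"claw":0.8}]' |python3 st.py
python3 - <<'E'
from h import *
snap('scene','scene11')
A=[]
for n in('9','10','11'):
    a=cv2.imread(f'pics/scene{n}.png')[212:252,205:265]
    A.append(cv2.resize(a,None,fx=8,fy=8,interpolation=cv2.INTER_CUBIC)[:,:260 if 0 else 400])
cv2.imwrite('pics/cmp.png',cv2.resize(np.hstack(A),(800,213)))
def g(n): return cv2.cvtColor(cv2.imread(f'pics/scene{n}.png')[206:250,222:250],cv2.COLOR_BGR2GRAY).astype(np.float32)
for b in('8','10','11'): print(b,'vs 9',cv2.phaseCorrelate(g('9'),g(b)))
# jaw: blue edge centroid
for n in('5','7','8','9','10','11'):
    im=cv2.imread(f'pics/scene{n}.png').astype(int)[205:250,205:262]
    m=(im[:,:,0]>im[:,:,2]+60); ys,xs=np.where(m); print(n,m.sum(),xs.max()+205)
E
```

```text
27.25 ty 0.0536 F [-3.5, -30.0, 23.2] gap 0.55 s_mm 6.02
28.18 ty 0.0577 F [0.1, 0.4, 0.3] gap 0.897 s_mm -4.62
8 vs 9 ((-0.12101047895601091, 0.1698053284647294), 0.9511194635320592)
10 vs 9 ((-0.2507498686723846, 0.1419441258981955), 0.851717195864077)
11 vs 9 ((-0.35376314033355527, 0.24706749651964088), 0.9751339477962918)
5 266 261
7 175 261
8 174 261
9 185 261
10 173 261
11 179 261
```

View pics/cmp.png

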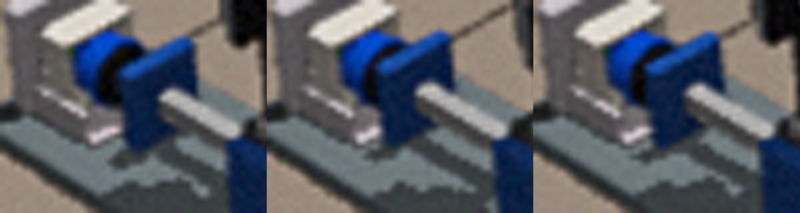

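```bash
python3 - <<'E'
from h import *
def t(n): return cv2.imread(f'pics/scene{n}.png')
K=cv2.resize(t('9')[214:246,226:242],None,fx=8,fy=8,interpolation=cv2.INTER_CUBIC)
for n in('8','9','10','11'):
    I=cv2.resize(t(n)[206:252,216:252],None,fx=8,fy=8,interpolation=cv2.INTER_CUBIC)
    r=cv2.matchTemplate(I,K,cv2.TM_CCOEFF_NORMED); _,v,_,l=cv2.minMaxLoc(r); print(n,round(v,2),(l[0]/8-10,l[1]/8-8))
c,l=.01,0
y=np.array([.02*0,0,0])
a=np.array(proj('scene',[.503,.15,.036])); b=np.array(proj('scene',[.503,.16,.036])); print('px per 10mm (row,col)',b-a)
E
```

```text
8 0.96 (-0.625, -0.375)
9 1.0 (0.0, 0.0)
10 0.89 (-1.5, -0.875)
11 0.93 (-1.0, -0.625)
px per 10mm (row,col) [-1.6396356  -2.87529864]
```

The jaw now holds about 4–5 mm further forward than before, one tooth more, and dropped less than 2 mm. That puts the held force at about 6.3 N. Next I'll lift, close the fingers and go over the tab.

```bash

python3 -m crank '[{"x":0,"y":0,"z":-0.3,"spin":0,"claw":0.8},{"x":0,"y":0,"z":-0.5,"spin":0,"claw":0.8},{"x":0,"y":0,"z":-0.5,"spin":0,"claw":0.8},{"x":0,"y":-0.3,"z":-0.5,"spin":0,"claw":0.3},{"x":0,"y":-0.61,"z":-0.5,"spin":0,"claw":-1},{"x":0,"y":-0.61,"z":-0.5,"spin":0,"claw":-1},{"x":0,"y":-0.61,"z":-0.5,"spin":0,"claw":-1},{"x":0,"y":-0.61,"z":-0.5,"spin":0,"claw":-1},{"x":0,"y":-0.61,"z":-0.5,"spin":0,"claw":-1}]'
python3 -m crank '[{"x":0,"y":0,"z":0.2,"spin":0,"claw":-1},{"x":0,"y":0,"z":0.38,"spin":0,"claw":-1},{"x":0,"y":0,"z":0.4,"spin":0,"claw":-1},{"x":0,"y":0,"z":0.4,"spin":0,"claw":-1}]'
python3 - <<'E'
from h import *
for c in('scene',):
    a=snap(c,c+'12'); a=a[140:320,180:370]
    cv2.imwrite(f'pics/{c}12c.png',cv2.resize(a[:,:,::-1],None,fx=3.2,fy=3.2,interpolation=cv2.INTER_CUBIC))
E
```

```text
time_s: 29.35
tool_pos: [0.5015, -0.0331, 0.1636]
eef_rot: [0.006, 1.0, 0.0, -0.0]
ft_force: [0.3, 0.4, -0.5]
finger_gap: 0.0
time_s: 29.85
tool_pos: [0.5018, -0.0336, 0.1042]
eef_rot: [0.007, 1.0, -0.0, 0.0]
ft_force: [0.0, 0.2, -0.1]
finger_gap: 0.0
```

View pics/scene12c.png

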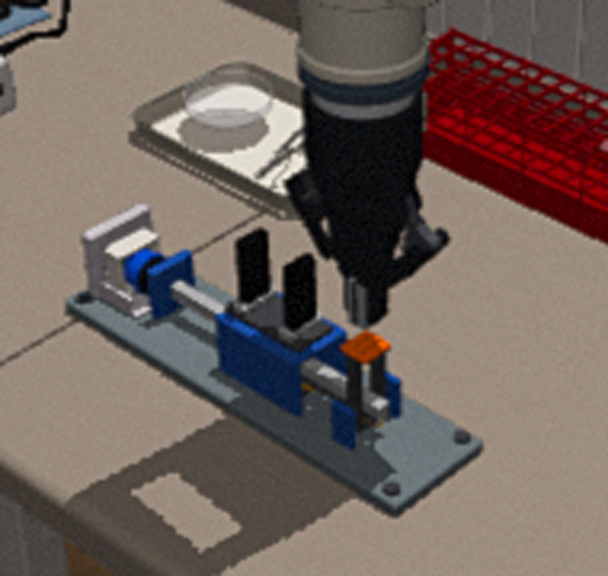

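The closed fingertips are right above the orange tab, and the jaw is still holding the cap. Pressing now.

```bash

python3 -m crank '[{"x":0,"y":0,"z":0.1,"spin":0,"claw":-1},{"x":0,"y":0,"z":0.12,"spin":0,"claw":-1},{"x":0,"y":0,"z":0.135,"spin":0,"claw":-1},{"x":0,"y":0,"z":0.15,"spin":0,"claw":-1},{"x":0,"y":0,"z":0.155,"spin":0,"claw":-1},{"x":0,"y":0,"z":0.155,"spin":0,"claw":-1}]'
python3 -m crank '[{"x":0,"y":0,"z":0,"spin":0,"claw":-1},{"x":0,"y":0,"z":0,"spin":0,"claw":-1},{"x":0,"y":0,"z":0,"spin":0,"claw":-1},{"x":0,"y":0,"z":0,"spin":0,"claw":-1},{"x":0,"y":0,"z":0,"spin":0,"claw":-1},{"x":0,"y":0,"z":0,"spin":0,"claw":-1},{"x":0,"y":0,"z":0,"spin":0,"claw":-1},{"x":0,"y":0,"z":0,"spin":0,"claw":-1}]'
python3 - <<'E'
from h import *
for c in('scene',):
    a=snap(c,c+'13'); a=a[140:320,180:370]
    cv2.imwrite(f'pics/{c}13c.png',cv2.resize(a[:,:,::-1],None,fx=3.2,fy=3.2,interpolation=cv2.INTER_CUBIC))
E
```

```text
time_s: 30.65
tool_pos: [0.5015, -0.0339, 0.0806]
eef_rot: [0.007, 1.0, -0.0, -0.0]
ft_force: [-0.6, 0.9, 1.2]
finger_gap: -0.002
time_s: 31.65
tool_pos: [0.5015, -0.0339, 0.0806]
eef_rot: [0.007, 1.0, -0.0, 0.0]
ft_force: [-0.8, -0.7, 1.7]
finger_gap: -0.0
```

View pics/scene13c.png

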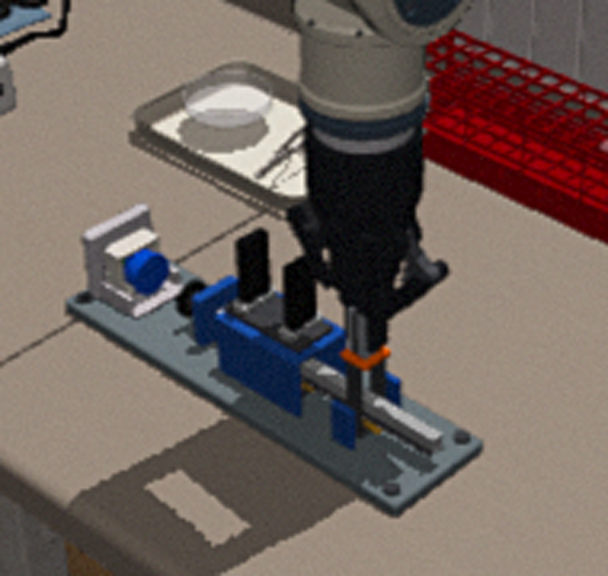

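The jaw has sprung back to its starting place and the cap stays pressed in. I'll hold the tab down a little longer, then lift clear.

```bash

python3 -m crank '[{"x":0,"y":0,"z":0,"spin":0,"claw":-1},{"x":0,"y":0,"z":0,"spin":0,"claw":-1},{"x":0,"y":0,"z":0,"spin":0,"claw":-1},{"x":0,"y":0,"z":0,"spin":0,"claw":-1},{"x":0,"y":0,"z":0,"spin":0,"claw":-1},{"x":0,"y":0,"z":0,"spin":0,"claw":-1},{"x":0,"y":0,"z":0,"spin":0,"claw":-1},{"x":0,"y":0,"z":0,"spin":0,"claw":-1},{"x":0,"y":0,"z":-0.2,"spin":0,"claw":-1},{"x":0,"y":0,"z":-0.6,"spin":0,"claw":-1},{"x":0,"y":0,"z":-0.9,"spin":0,"claw":-1},{"x":0,"y":0,"z":-0.9,"spin":0,"claw":-1},{"x":0,"y":0,"z":-0.9,"spin":0,"claw":-1}]'
python3 - <<'E'
from h import *
for c in('scene',):
    a=snap(c,c+'14'); a=a[140:320,180:370]
    cv2.imwrite(f'pics/{c}14c.png',cv2.resize(a[:,:,::-1],None,fx=3.2,fy=3.2,interpolation=cv2.INTER_CUBIC))
def t(n): return cv2.imread(f'pics/scene{n}.png')
for nm,(r0,r1,c0,c1) in {'jaw':(226,252,238,254),'cassette':(206,236,209,226),'tab':(242,254,285,303)}.items():
    K=cv2.resize(t('0')[r0:r1,c0:c1],None,fx=8,fy=8,interpolation=cv2.INTER_CUBIC)
    I=cv2.resize(t('14')[r0-6:r1+6,c0-6:c1+6],None,fx=8,fy=8,interpolation=cv2.INTER_CUBIC)
    r=cv2.matchTemplate(I,K,cv2.TM_CCOEFF_NORMED); _,v,_,l=cv2.minMaxLoc(r); print(nm,round(v,2),(l[0]/8-6,l[1]/8-6))
E
```

```text
time_s: 33.33
tool_pos: [0.5011, -0.0338, 0.2152]
eef_rot: [0.007, 1.0, 0.0, -0.0]
ft_force: [-0.1, 1.7, -0.9]
finger_gap: -0.004
jaw 0.99 (0.0, 0.0)
cassette 0.96 (-0.5, -0.125)
tab 1.0 (0.0, 0.0)
```

View pics/scene14c.png

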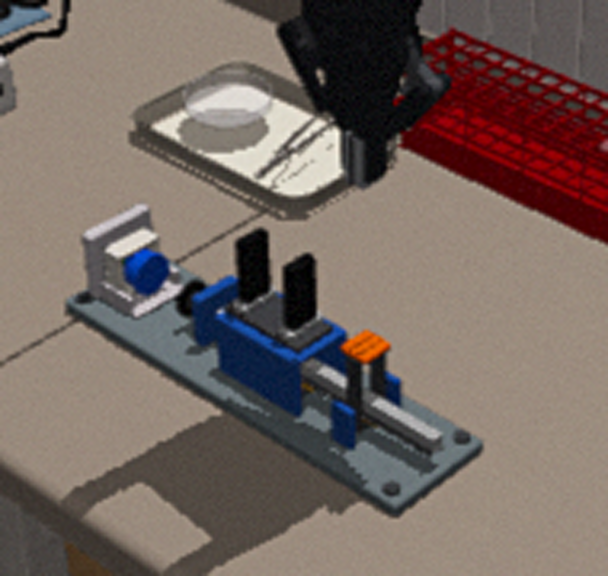

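The jaw and tab are back at their start positions. The cassette is standing upright with its cap in, and the gripper is clear.

```bash
python3 -c "
from cell import robot
print(robot.job_done())"
```

```text
the job is handed in; nothing more can be done
None
```

I handed the job in at about 33 s. The clamp held the cap home by itself, and after I pressed the release tab the jaw sprang fully back. No verdict was reported, and there is no direct reading of the pad force.

- **Squeezing:** I squeezed the grips five times with the hand set slightly off centre. One grip then carried the load, so the wrist could feel it. The pad force is worked out from the wrist force with the given formula, using the reading before the pad met the cap as zero.
- **First hold:** The fourth squeeze reached about 6 N. When I let go, the jaw dropped back about 4 mm, leaving only about 3.5 N, which was marginal.
- **Second hold:** The fifth squeeze peaked at about 7.5 N. The drop on release was only about 1.7 mm in the picture. That is about one tooth further than before, so I estimate the clamp alone held about 6 N, with the fingers clear of the grips (wrist force near zero).
- **Release:** I pressed the tab about 5 mm down, held it for about 2 s and lifted clear.
- **Last checks:** Matched against the first picture, the jaw and tab have not shifted at all. The cassette stands upright in its nest, moved slightly towards the anvil, with the cap still in. I did not measure the cap's depth separately. The arm stayed near the clamp throughout, far from the dropper bottle and the masking tape, but I did not check them in the last picture.

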